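# Home the autosampler turntable and store the position with the reset stylus

## Robot

A 6-joint arm with a two-finger parallel gripper is mounted at the origin on the work surface. World frame = base frame: x ahead of the robot, y to its left, z up, the work surface at z = 0. Lengths are in m, angles in rad, forces in N, time in s.
With the tool pointing down it reaches from about 0.35 to 0.775 m from the base axis. Payload 7.3 kg.
Tool frame: the origin (TCP) lies on the front face of the gripper's body, between the roots of the fingers; the fingertips stand ahead of it and the grasp point (between the pads) lies 47 mm ahead of it (finger_overhang is the z of the fingertips in the tool frame, in m); z points along the fingers, y is the line along which they close (so a half turn about z gives the same grasp; the last joint's range is limited). The gripper opens to 92 mm and grips with 3 to 60 N. Pads are 19 mm wide; open, the fingers measure 130 mm over their backs; the gripper's body (75 mm by 190 mm) begins 47 mm behind the grasp point.
Start: joints at [-1.326, 0.342, 1.524, -0, 1.275, -0.146], TCP at [0.2, -0.485, 0.292] pointing down, gripper open.
Joint ranges: [-2.53, 2.53], [-0.77, 2.02], [0.04, 2.7], [-1, 4.14], [0.28, 2.66], [-3.11, 3.11]. Speed limits (rad/s): [2.57, 2.57, 3.14, 3.14, 3.14, 3.14].

## Interface

Orientations are given as [roll, pitch, yaw] about the fixed x, y, z axes, in that order (R = Rz(yaw) Ry(pitch) Rx(roll)).
In Python, from cell import * gives the robot as it stands. The module is installed in compiled form; this text tells all that it offers.
- The arm moves only by the tool arm_command, never from a script. Its argument "series" is a list of rows, each an object of numbers: "x", "y", "z": the shift along the tool's x, y, z in mm; "rx", "ry", "rz": the turn, a rotation vector about the tool's x, y, z in degrees. A call has 1 to 20 rows; each row is the pose to reach, as a shift and turn from the pose commanded when the call began, along the tool's axes at that moment; what a row does not reach only later rows make up. A row lasts 1/10 s, in which the tool goes at most 50 mm and 8.59 degrees, less where a joint would pass 70% of its speed; a pose out of reach is approached as far as the arm can. A call with a gripper value outside its range is refused whole. "hand" is the finger opening in mm, from 0 to 91.8, set as the call begins (left out, the last holds). The fingers move at their own pace and stop on an object; "squeeze" is the grip in N (left out, the last holds). Time passes only in rows, so rows that repeat a pose let the fingers close. It gives the time, the measured TCP pose, the force, the opening and the grip force at its end, in the units of the state.
- observe(): the state, without advancing time (a new reading comes with each control period).
- read_camera(name): name is "scene" or "side" or "wrist"; returns a dict with "pixels" (420x560x3 uint8, blue, green, red), "K" (3x3 intrinsics, pixels), "rvec" (rotation vector, rad) and "tvec" (3), from world to camera coordinates, as OpenCV has them. Camera axes: x right, y down, z forward; pixel columns grow to the right and rows downward; lengths in m; the calibration is good to about 2 mm. A picture is of the moment at which its call begins. There is no depth.
- hand_in(): hands the job in; it is judged then, once.
Trained networks look in a picture, given as the dict that the camera call returned (one of the last four; its "shot" number tells which), for a name from the list of things; names that differ only in an ending like _2 or _b are one class to them, and where a whole thing is asked for, a point or a joint stands for the part that bears it (a point fixed in the world has none). Each returns a list of dicts, best first, with "confidence" (0 to 1); they miss things now and then, are a little off and sometimes report something else, mostly with a low value. They report only what shows in the picture. A call takes as long as a camera call. They do not tell look-alikes from the thing itself.
- boxes_of(picture, query): "point" ([x, y, z] in m, in world coordinates, good to about 4 mm: the middle of the surface that is visible of it).
- trace(picture, query): "pixels" (420x560 bool, what is visible of it).
- mark_of(picture, query): "point" ([x, y, z] in m, in world coordinates, good to about 4 mm: a listed point, or the origin of a listed thing).
The state is a dict: "time": time; "qpos": joint angles; "qvel": joint speeds; "joint_efforts": joint torques, N m; "tool_pos": TCP position; "tool_rot": TCP orientation; "contact_force": force on the tool from outside, world axes, zero at the start; "torque": the same for the moment, N m; "opening": finger opening in m; "grip_force": force on a finger pad.
Only numpy, scipy, OpenCV 4.12 (cv2) and the standard library are available. Lean on these libraries where they do the work, as an engineer would, in place of code of your own. Each camera call takes 0.05 s, during which the arm holds its last target. There are 200 camera calls.

## Task

Push the autosampler's turntable round until its index post rests against the steel stop arm, fully home. Then take the T-handled stylus from its rack and use its tip to press the button deep in the round well of the sampler's panel all the way down and hold it there for a second or so, leaving the button in the square well alone. Finally hang the stylus back across the rack's two rails and leave it there; do not shift the bottle, beaker or tip box.

Things in the scene. Friction and masses are not known exactly. Their poses are not given: they have to be found in the camera images.
- sampler: fixed white autosampler, yaw varies. Origin on the bench, on the turntable's vertical axis. Round drum, 260 mm across, 50 mm high; joined to it on the -y side a flat-topped button panel 140 mm (x) by 110 mm (y), top at z 60 mm, centred at (-20, -190) mm. Its top has two wells: the round one at (-50, -190) mm and the square one at (10, -190) mm
- turntable (a joint): angle of the grey turntable (rad; stiff, stays where left): 0 = home, index post against the stop arm (a hard stop); grows clockwise seen from above, to 2.2 at most. At angle q the post lies, in the sampler's frame, in the direction pi - q from +x about the axis, so homing is an anticlockwise push
- index_post (a point): centre of the top of the index post: an upright aluminium cylinder 18 mm across, 45 mm high on the upper disc (top at z 131 mm), 80 mm from the turntable's axis; it turns with the turntable
- home_button (a joint): travel of the round-well button in m: 0 = up, 0.005 = fully down; spring, 1.4 N to start and 4.9 N fully down
- home_button_top (a point): centre of the top of the round black button (15 mm across), 12 mm below the panel's top when up; it moves with the button
- home_well (a point): centre of the mouth of the round well, 18 mm across, level with the panel's top, z 60 mm
- square_button (a joint): travel of the button in the square well (18 mm wide), in m: 0 = up, 0.005 = down; to be left alone
- square_button_top (a point): centre of the top of the square black button, 12 mm below the panel's top
- stylus: loose T-handled stylus, about 120 g. Origin at the centre of its grey handle bar, 112 mm long along y, 16 mm wide (x) and 16 mm high; a steel shaft 12 mm across runs down along -z, thinning to 8 mm for its last 29 mm
- stylus_tip (a point): centre of the flat end of the stylus's shaft, 100 mm below the bar's centre
- rack: fixed stylus rack, yaw varies. Origin under the centre of its base plate (90 mm x by 120 mm y, 10 mm thick). Two upright aluminium rails, 8 mm thick, at y = -43 and +43 mm, 50 mm long along x, top at z 115 mm, with a lip 10 mm high at either end (34 mm between the lips). The bar rests across both rails between the lips and the shaft hangs between the rails
- rack_seat (a point): where the centre of the stylus's bar lies when it hangs centred in the rack, 123 mm above the bench
- reagent_bottle: amber bottle, 68 mm across, 150 mm high, origin under its base; bystander
- beaker: glass beaker, 76 mm across, 95 mm high, origin under its base; bystander
- tip_box: pipette-tip box, 82 x 117 x 70 mm, origin under its base; bystander
- turntable_top (a point): centre of the turntable's upper disc, on its top face (z 86 mm). The disc is 210 mm across, ringed with sample-cup holes whose caps stand 4 mm proud; a hub knob 36 mm across and 24 mm high stands at its centre
- stop_arm (a point): inner end of the fixed steel stop arm, at its mid height: in the sampler's frame it is a bar along x from (-126, -14.5) to (-60, -14.5) mm, 10 mm wide, z 106 to 118 mm, on a column outside the turntable
Mind the look-alikes: they are no part of the job. Several things have the shape of the stylus; the one meant has the colours described above.

How it is judged:
By the outcome, as a careful person would: the job done as asked, in the order asked, and still so for the second after the job is handed in, with the robot touching nothing.
It also fails if it takes over 72 s, if anything falls off the work surface, if the arm or the gripper's body presses on something with over 40 N, if the wrist force passes 120 N, or if a joint passes its speed limit or range.

## Working session

There is one attempt and no reset: what is moved stays moved. The work goes in short steps, Python scripts to look and compute and a tool call to move; the robot and the scene stay as the last step left them, time stands still between calls to the robot, and variables do not carry over. Pictures are saved under pics/ and viewed, at most 11 in all, crops included, and the job is handed in when it is done.

Besides the shell and the picture viewer there is one more tool, called by a JSON object that holds its "method" and its "body", one argument or row to a line. arm_command: Moves the arm, as the interface text tells. Its arguments: {"type":"object","properties":{"series":{"type":"array"},"hand":{"type":"number"},"squeeze":{"type":"number"}},"required":["series"]}

```bash
mkdir -p pics
cat > h.py <<'E'
from cell import *
import numpy as np, cv2
from scipy.spatial.transform import Rotation as Rn
E
python3 - <<'E'
from h import *
s=observe(); print(s)
for c in ["scene","side"]:
    p=read_camera(c); cv2.imwrite(f"pics/{c}0.png",p["pixels"])
    for q in ["turntable_top","index_post","home_well","home_button_top","square_button_top","stop_arm","stylus","stylus_tip","rack_seat","rack","sampler","reagent_bottle","beaker","tip_box"]:
        print(c,q,[(np.round(d["point"],4).tolist(),round(d["confidence"],2)) for d in mark_of(p,q)][:4])
E
```

```text
{'time': 0.0, 'qpos': array([-1.32607007e+00,  3.42751790e-01,  1.52503478e+00, -1.05650822e-05,
        1.27536981e+00, -1.46012868e-01]), 'qvel': array([-2.25235388e-03, -5.56676018e-04, -7.47329632e-04, -4.30016109e-05,
        2.13153531e-03, -1.68863055e-03]), 'joint_efforts': array([-7.85190005e-04, -4.31247568e+01, -2.44218707e+01,  7.16704270e-02,
        5.58520365e-02, -1.41845526e-04]), 'tool_pos': array([ 0.19989484, -0.48512483,  0.29152359]), 'tool_rot': array([-3.14004409e+00, -2.17519276e-04,  3.90742044e-01]), 'contact_force': array([-0.2866186 ,  0.07558948, -0.40459715]), 'torque': array([-0.01779004,  0.02586044, -0.0253127 ]), 'grip_force': 0.0, 'opening': 0.09198287938040973}
scene turntable_top [([0.5447, 0.1656, 0.0861], 0.6)]
scene index_post [([0.486, 0.2197, 0.1307], 0.61)]
scene home_well [([0.4629, -0.0127, 0.0589], 0.85)]
scene home_button_top [([0.5461, 0.1677, 0.088], 0.25)]
scene square_button_top [([0.4859, 0.2203, 0.1242], 0.19)]
scene stop_arm [([0.4827, 0.1655, 0.1085], 0.98), ([0.5275, 0.4147, -0.0023], 0.61), ([0.4631, -0.0147, 0.0603], 0.43)]
s
[... 774 characters left out ...]
, -0.0075, 0.0583], 0.7)]
side home_button_top []
side square_button_top []
side stop_arm [([0.481, 0.1659, 0.1103], 0.65)]
side stylus [([0.2772, -0.2964, 0.0977], 0.94), ([0.4624, -0.3247, 0.1216], 0.62), ([0.5536, -0.5113, 0.1015], 0.62)]
side stylus_tip [([0.5525, -0.5141, 0.004], 0.92), ([0.2798, -0.2952, -0.0024], 0.68), ([0.4664, -0.3276, 0.0248], 0.63)]
side rack_seat []
side rack [([0.4702, -0.3202, -0.0008], 0.62), ([0.6905, -0.3473, 0.0029], 0.47)]
side sampler [([0.5462, 0.1714, -0.0025], 0.91), ([0.4661, -0.3294, 0.0258], 0.56)]
side reagent_bottle [([0.7571, -0.0531, -0.0025], 0.61)]
side beaker [([0.5265, 0.4173, -0.004], 0.78)]
side tip_box [([0.6906, -0.3464, 0.0082], 0.93)]
```

View pics/scene0.png

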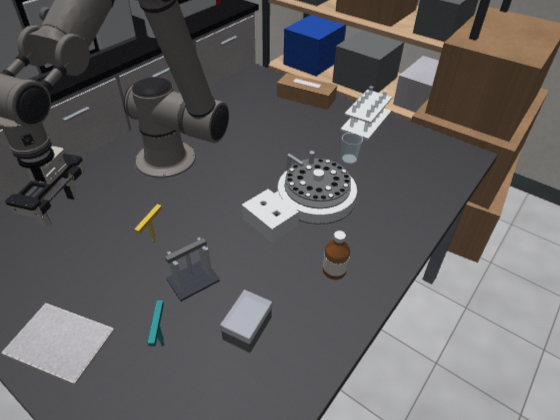

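View pics/side0.png

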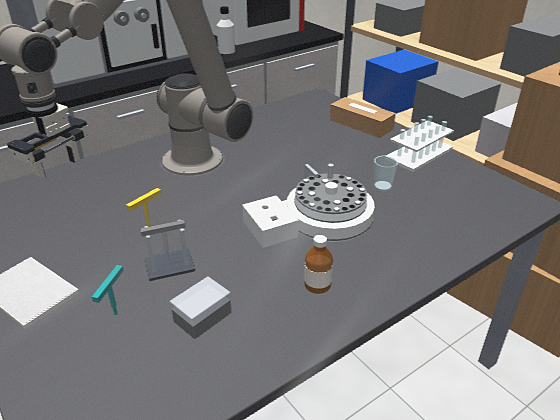

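Grey stylus sits in the rack (scene 187,250). The yellow (148,218) and teal (156,320) ones are decoys. The post is at scene (312,157), the stop arm at (295,160), and the panel wells near (268,207). Next I'll plan the approach.

```bash
cat >> h.py <<'E'
def rel(pos,yaw=None,frm=None):
    """shift mm and turn deg in tool axes from current (or frm=(pos,rot)) to down pose at yaw (deg)"""
    s=observe(); p,r=frm if frm else (s["tool_pos"],s["tool_rot"])
    R=Rn.from_euler("xyz",r); d=R.inv().apply(np.array(pos)-p)*1000
    t=np.zeros(3)
    if yaw is not None: t=(R.inv()*Rn.from_euler("xyz",[np.pi,0,np.radians(yaw)])).as_rotvec(degrees=True)
    return np.round(d,1).tolist(),np.round(t,1).tolist()
def frames(n=2,cams=("scene","side"),qs=()):
    out={}
    for c in cams:
        for _ in range(n):
            p=read_camera(c)
            for q in qs:
                for d in mark_of(p,q): out.setdefault((c,q),[]).append((np.round(d["point"],4).tolist(),round(d["confidence"],2)))
    return out
E
python3 - <<'E'
from h import *
import cell
print(finger_overhang, [n for n in dir(cell) if n[0]!='_'])
print(rel([.45,-.1,.33],78)); print(rel([.507,.247,.3],78))
print(rel([.47,.1,.33],78))
E
```

```text
0.0655 ['IKError', 'boxes_of', 'finger_overhang', 'hand_in', 'mark_of', 'observe', 'read_camera', 'trace']
([378.0, -261.2, -37.8], [0.0, 0.0, -55.6])
([562.8, -560.3, -7.8], [0.0, 0.0, -55.6])
([472.6, -438.5, -37.8], [0.0, 0.0, -55.6])
```

{"method": "arm_command", "body": {
  "series": [
    {"x": 190,"y": -130,"z": -38,"rz": -28},
    {"x": 190,"y": -130,"z": -38,"rz": -28},
    {"x": 190,"y": -130,"z": -38,"rz": -28},
    {"x": 378,"y": -261,"z": -38,"rz": -55.6},
    {"x": 378,"y": -261,"z": -38,"rz": -55.6},
    {"x": 378,"y": -261,"z": -38,"rz": -55.6},
    {"x": 378,"y": -261,"z": -38,"rz": -55.6},
    {"x": 378,"y": -261,"z": -38,"rz": -55.6},
    {"x": 473,"y": -438,"z": -38,"rz": -55.6},
    {"x": 473,"y": -438,"z": -38,"rz": -55.6},
    {"x": 473,"y": -438,"z": -38,"rz": -55.6},
    {"x": 473,"y": -438,"z": -38,"rz": -55.6},
    {"x": 473,"y": -438,"z": -38,"rz": -55.6},
    {"x": 473,"y": -438,"z": -38,"rz": -55.6},
    {"x": 473,"y": -438,"z": -38,"rz": -55.6}
  ],
  "hand": 0
}}

```text
invalid input
```

Run:
```python
from h import *
s=observe(); print(s["time"],s["tool_pos"],s["tool_rot"],s["opening"])
p=read_camera("wrist"); cv2.imwrite("pics/w1.png",p["pixels"])
o=frames(2,("wrist","side","scene"),["index_post","home_well","home_button_top","square_button_top","turntable_top","stop_arm"])
for k,v in o.items(): print(k,v)
```

```text
1.5 [ 0.20000782 -0.48542663  0.29224645] [ 3.14148442e+00 -6.29364469e-06  3.90756268e-01] 0.09179547049982806
('side', 'index_post') [([0.4822, 0.2257, 0.1313], 0.95), ([0.5289, 0.4194, 0.002], 0.64), ([0.4824, 0.2239, 0.1321], 0.62)]
('side', 'home_well') [([0.4656, -0.0071, 0.0556], 0.64), ([0.5508, 0.1693, 0.0871], 0.17), ([0.4689, -0.0109, 0.0551], 0.7)]
('side', 'home_button_top') [([0.4657, -0.0072, 0.0575], 0.72)]
('side', 'turntable_top') [([0.5468, 0.1711, 0.085], 0.66), ([0.6919, -0.3437, 0.0042], 0.49), ([0.7567, -0.0558, -0.0009], 0.38), ([0.5485, 0.1684, 0.0868], 0.78)]
('side', 'stop_arm') [([0.4832, 0.1628, 0.1108], 0.93), ([0.4665, -0.0085, 0.0573], 0.47), ([0.483, 0.1637, 0.1111], 0.82)]
('scene', 'index_post') [([0.4639, -0.3278, 0.0237], 0.68), ([0.4848, 0.2213, 0.1285], 0.61), ([0.4854, 0.2198, 0.1312], 0.68), ([0.4838, 0.168, 0.1065], 0.47)]
('scene', 'home_well') [([0.4625, -0.0154, 0.0601], 0.58), ([0.484, 0.2194, 0.1283], 0.47), ([0.4602, -0.0114, 0.0609], 0.98)]
('scene', 'turntable_top') [([0.5461, 0.1658, 0.0864], 0.91), ([0.547, 0.1675, 0.0868], 0.64)]
('scene', 'stop_arm') [([0.4647, -0.3272, 0.1184], 0.69), ([0.4862, 0.1653, 0.1097], 0.61), ([0.7566, -0.0567, 0.0025], 0.45), ([0.4825, 0.2215, 0.1273], 0.3), ([0.4864, 0.1669, 0.1095], 0.74)]
```

View pics/w1.png

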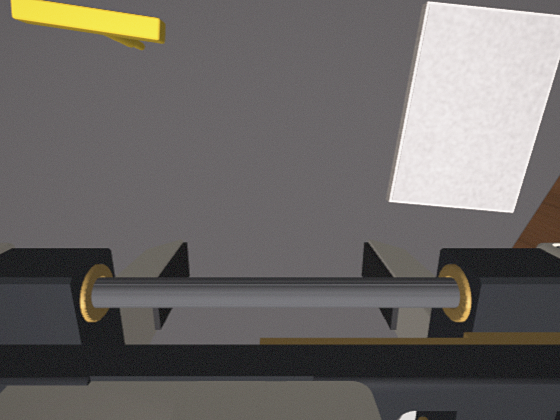

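The call was refused, so the arm hasn't moved; the wrist picture shows only the bench, the yellow decoy (90,20) and a pad (480,105). I'll try full rows.

{"method": "arm_command", "body": {
  "series": [
    {"x": 30,"y": -20,"z": -38,"rx": 0,"ry": 0,"rz": -5}
  ]
}}

```text
time: 3.75
tool_pos: [0.2175, -0.4572, 0.3245]
tool_rot: [-3.133, -0.001, 0.476]
contact_force: [1.9, -0.6, 0.2]
opening: 0.0916
grip_force: 0.0
```

Run:
```python
from h import *
for t in ([.45,-.1,.33],[.47,.1,.33]): print(rel(t,78))
```

```text
([370.3, -211.1, -3.5], [-0.4, -0.3, -50.7])
([479.6, -379.7, -2.0], [-0.4, -0.3, -50.7])
```

{"method": "arm_command", "body": {
  "series": [
    {"x": 370,"y": -211,"z": -3,"rx": 0,"ry": 0,"rz": -50.7},
    {"x": 370,"y": -211,"z": -3,"rx": 0,"ry": 0,"rz": -50.7},
    {"x": 370,"y": -211,"z": -3,"rx": 0,"ry": 0,"rz": -50.7},
    {"x": 370,"y": -211,"z": -3,"rx": 0,"ry": 0,"rz": -50.7},
    {"x": 370,"y": -211,"z": -3,"rx": 0,"ry": 0,"rz": -50.7},
    {"x": 370,"y": -211,"z": -3,"rx": 0,"ry": 0,"rz": -50.7},
    {"x": 370,"y": -211,"z": -3,"rx": 0,"ry": 0,"rz": -50.7},
    {"x": 370,"y": -211,"z": -3,"rx": 0,"ry": 0,"rz": -50.7},
    {"x": 480,"y": -380,"z": -3,"rx": 0,"ry": 0,"rz": -50.7},
    {"x": 480,"y": -380,"z": -3,"rx": 0,"ry": 0,"rz": -50.7},
    {"x": 480,"y": -380,"z": -3,"rx": 0,"ry": 0,"rz": -50.7},
    {"x": 480,"y": -380,"z": -3,"rx": 0,"ry": 0,"rz": -50.7},
    {"x": 480,"y": -380,"z": -3,"rx": 0,"ry": 0,"rz": -50.7},
    {"x": 480,"y": -380,"z": -3,"rx": 0,"ry": 0,"rz": -50.7},
    {"x": 480,"y": -380,"z": -3,"rx": 0,"ry": 0,"rz": -50.7}
  ],
  "hand": 0
}}

```text
time: 5.25
tool_pos: [0.4704, 0.1015, 0.3313]
tool_rot: [-3.141, 0.001, 1.365]
contact_force: [0.3, -1.3, -0.0]
opening: -0.0001
grip_force: 0.0
```

Run:
```python
from h import *
p=read_camera("wrist"); cv2.imwrite("pics/w2.png",p["pixels"])
for q in ["index_post","home_well","home_button_top","square_button_top","turntable_top","stop_arm"]:
    print(q,[(np.round(d["point"],4).tolist(),round(d["confidence"],2)) for d in mark_of(p,q)][:3])
s=observe(); print(s["time"],s["tool_pos"],s["tool_rot"],s["opening"])
```

```text
index_post [([0.4884, 0.2159, 0.1291], 0.76)]
home_well []
home_button_top []
square_button_top [([0.4875, 0.1648, 0.1106], 0.39)]
turntable_top [([0.5482, 0.1685, 0.088], 0.94)]
stop_arm [([0.4873, 0.1657, 0.1119], 0.78)]
5.6 [0.47063588 0.10051039 0.33157163] [3.14134370e+00 1.09345609e-04 1.36137868e+00] 0.00014322507972720192
```

View pics/w2.png

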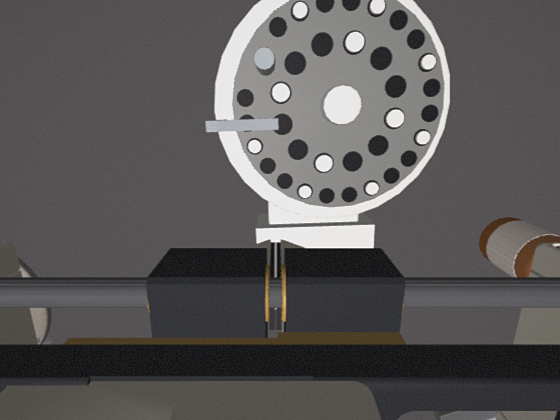

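The wrist view shows the post at (264,58) and the stop arm's end at (277,124), which matches the fitted yaw. Next is the pre-push pose behind the post.

Run:
```python
from h import *
for t in ([.509,.25,.33],[.509,.25,.171]): print(rel(t,78))
y=np.radians(-9.7);c,s=np.cos(y),np.sin(y);R=np.array([[c,-s],[s,c]])
ax=np.array([.5475,.168])
for q in (20,10,4,0,-3):
    a=np.radians(180-q); post=80*np.array([np.cos(a),np.sin(a)]); tx=np.array([np.cos(np.radians(87.7)),np.sin(np.radians(87.7))])
    f=ax+R@(post+18.5*tx)/1000; print(q,rel([*f,.171],78), f)
```

```text
([154.2, 6.4, 1.6], [0.0, 0.0, 0.0])
([154.2, 6.4, 160.6], [0.0, 0.0, 0.0])
20 ([124.8, -15.1, 160.6], [0.0, 0.0, 0.0]) [0.48185585 0.22573242]
10 ([111.2, -18.2, 160.6], [0.0, 0.0, 0.0]) [0.47602872 0.21306335]
4 ([102.9, -18.8, 160.6], [0.0, 0.0, 0.0]) [0.47362244 0.20504278]
0 ([97.3, -18.8, 160.6], [0.0, 0.0, 0.0]) [0.47249009 0.19957488]
-3 ([93.1, -18.5, 160.6], [0.0, 0.0, 0.0]) [0.47189271 0.19542939]
```

{"method": "arm_command", "body": {
  "series": [
    {"x": 158,"y": 2,"z": 60,"rx": 0,"ry": 0,"rz": 0},
    {"x": 158,"y": 2,"z": 60,"rx": 0,"ry": 0,"rz": 0},
    {"x": 158,"y": 2,"z": 60,"rx": 0,"ry": 0,"rz": 0},
    {"x": 158,"y": 2,"z": 60,"rx": 0,"ry": 0,"rz": 0},
    {"x": 158,"y": 2,"z": 110,"rx": 0,"ry": 0,"rz": 0},
    {"x": 158,"y": 2,"z": 140,"rx": 0,"ry": 0,"rz": 0},
    {"x": 158,"y": 2,"z": 160,"rx": 0,"ry": 0,"rz": 0},
    {"x": 158,"y": 2,"z": 160,"rx": 0,"ry": 0,"rz": 0},
    {"x": 152,"y": -2,"z": 160,"rx": 0,"ry": 0,"rz": 0},
    {"x": 146,"y": -5,"z": 160,"rx": 0,"ry": 0,"rz": 0},
    {"x": 140,"y": -9,"z": 160,"rx": 0,"ry": 0,"rz": 0},
    {"x": 135,"y": -12,"z": 160,"rx": 0,"ry": 0,"rz": 0},
    {"x": 130,"y": -14,"z": 160,"rx": 0,"ry": 0,"rz": 0},
    {"x": 126,"y": -15,"z": 160,"rx": 0,"ry": 0,"rz": 0},
    {"x": 122,"y": -16,"z": 160,"rx": 0,"ry": 0,"rz": 0},
    {"x": 118,"y": -17,"z": 160,"rx": 0,"ry": 0,"rz": 0},
    {"x": 114,"y": -18,"z": 160,"rx": 0,"ry": 0,"rz": 0},
    {"x": 110,"y": -18,"z": 160,"rx": 0,"ry": 0,"rz": 0},
    {"x": 107,"y": -19,"z": 160,"rx": 0,"ry": 0,"rz": 0},
    {"x": 104,"y": -19,"z": 160,"rx": 0,"ry": 0,"rz": 0}
  ],
  "hand": 0
}}

```text
time: 7.6
tool_pos: [0.4733, 0.2067, 0.1713]
tool_rot: [-3.141, 0.0, 1.363]
contact_force: [-0.6, 2.9, -0.4]
opening: 0.0002
grip_force: 0.8
```

{"method": "arm_command", "body": {
  "series": [
    {"x": -1.5,"y": 0,"z": 0,"rx": 0,"ry": 0,"rz": 0},
    {"x": -3,"y": 0,"z": 0,"rx": 0,"ry": 0,"rz": 0},
    {"x": -4.5,"y": 0,"z": 0,"rx": 0,"ry": 0,"rz": 0},
    {"x": -6,"y": 0,"z": 0,"rx": 0,"ry": 0,"rz": 0},
    {"x": -6,"y": 0,"z": 0,"rx": 0,"ry": 0,"rz": 0}
  ]
}}

```text
time: 8.1
tool_pos: [0.4723, 0.2016, 0.1715]
tool_rot: [3.141, -0.001, 1.363]
contact_force: [0.0, 5.4, -1.5]
opening: 0.0005
grip_force: 2.2
```

{"method": "arm_command", "body": {
  "series": [
    {"x": -1,"y": 0,"z": 0,"rx": 0,"ry": 0,"rz": 0},
    {"x": -2,"y": 0,"z": 0,"rx": 0,"ry": 0,"rz": 0},
    {"x": -3,"y": 0,"z": 0,"rx": 0,"ry": 0,"rz": 0},
    {"x": -3,"y": 0,"z": 0,"rx": 0,"ry": 0,"rz": 0}
  ]
}}

```text
time: 8.5
tool_pos: [0.4721, 0.201, 0.1716]
tool_rot: [3.14, -0.006, 1.362]
contact_force: [1.7, 16.3, -4.7]
opening: 0.0006
grip_force: 7.8
```

{"method": "arm_command", "body": {
  "series": [
    {"x": -1,"y": 0,"z": 0,"rx": 0,"ry": 0,"rz": 0},
    {"x": -2,"y": 0,"z": 0,"rx": 0,"ry": 0,"rz": 0},
    {"x": -2,"y": 0,"z": 0,"rx": 0,"ry": 0,"rz": 0}
  ]
}}

```text
time: 8.8
tool_pos: [0.472, 0.2006, 0.1717]
tool_rot: [3.14, -0.009, 1.362]
contact_force: [2.4, 25.0, -6.4]
opening: 0.0007
grip_force: 11.8
```

{"method": "arm_command", "body": {
  "series": [
    {"x": 6,"y": 0,"z": 0,"rx": 0,"ry": 0,"rz": 0},
    {"x": 22,"y": 0,"z": 0,"rx": 0,"ry": 0,"rz": 0},
    {"x": 22,"y": 0,"z": -50,"rx": 0,"ry": 0,"rz": 0},
    {"x": 22,"y": 0,"z": -100,"rx": 0,"ry": 0,"rz": 0},
    {"x": -30,"y": 0,"z": -140,"rx": 0,"ry": 0,"rz": 0},
    {"x": -80,"y": 0,"z": -140,"rx": 0,"ry": 0,"rz": 0},
    {"x": -120,"y": 0,"z": -140,"rx": 0,"ry": 0,"rz": 0},
    {"x": -120,"y": 0,"z": -140,"rx": 0,"ry": 0,"rz": 0}
  ]
}}

```text
time: 9.6
tool_pos: [0.4459, 0.0749, 0.3123]
tool_rot: [3.14, 0.002, 1.358]
contact_force: [-0.4, 1.0, -0.4]
opening: 0.0005
grip_force: 0.0
```

Run:
```python
from h import *
p=read_camera("wrist"); cv2.imwrite("pics/w3.png",p["pixels"])
for q in ["index_post","turntable_top","stop_arm"]:
    print(q,[(np.round(d["point"],4).tolist(),round(d["confidence"],2)) for d in mark_of(p,q)][:3])
s=observe(); print(s["time"],s["tool_pos"],s["tool_rot"],s["contact_force"])
for t in ([.40,-.10,.30],[.40,-.25,.30]): print(rel(t,78))
o=p["pixels"];
```

```text
index_post [([0.4694, 0.1825, 0.1315], 0.75), ([0.5499, 0.1695, 0.0878], 0.66)]
turntable_top [([0.5516, 0.169, 0.0843], 0.68)]
stop_arm [([0.4883, 0.1653, 0.11], 0.68)]
9.8 [0.44674632 0.07952489 0.31147239] [ 3.14147789e+00 -1.02519755e-04  1.36314196e+00] [-0.40762196  0.35821213 -0.13171704]
([-185.3, -8.7, 11.5], [0.0, -0.0, 0.1])
([-332.1, 22.2, 11.4], [0.0, -0.0, 0.1])
```

View pics/w3.png

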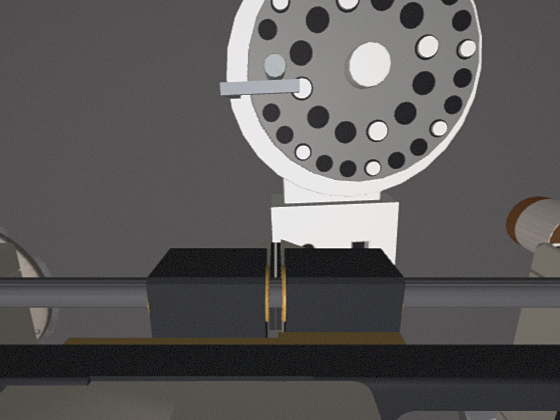

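The post (275,65) touches the stop arm (bar from 220,88 to 300,86), so the turntable is home. The wells are half hidden at (307,247) and (360,245), so I'll back off to view them.

{"method": "arm_command", "body": {
  "series": [
    {"x": -50,"y": 0,"z": 0,"rx": 0,"ry": 0,"rz": 0},
    {"x": -100,"y": 0,"z": 0,"rx": 0,"ry": 0,"rz": 0},
    {"x": -130,"y": 0,"z": 0,"rx": 0,"ry": 0,"rz": 0},
    {"x": -130,"y": 0,"z": 0,"rx": 0,"ry": 0,"rz": 0},
    {"x": -130,"y": 0,"z": 0,"rx": 0,"ry": 0,"rz": 0}
  ],
  "hand": 60
}}

```text
time: 10.3
tool_pos: [0.4201, -0.0477, 0.3113]
tool_rot: [-3.141, -0.0, 1.363]
contact_force: [1.0, 0.1, 0.8]
opening: 0.0356
grip_force: 0.0
```

Run:
```python
from h import *
p=read_camera("wrist"); cv2.imwrite("pics/w4.png",p["pixels"])
np.savez("w4.npz",**{k:p[k] for k in("pixels","K","rvec","tvec")})
for q in ["home_well","home_button_top","square_button_top"]:
    print(q,[(np.round(d["point"],4).tolist(),round(d["confidence"],2)) for d in mark_of(p,q)][:3])
s=observe(); print(s["time"],s["tool_pos"],s["tool_rot"])
for c in("scene","side"):
    p=read_camera(c)
    m=[d for d in trace(p,"stylus")]
    for d in m:
        ys,xs=np.nonzero(d["pixels"]); print(c,round(d["confidence"],2),xs.mean(),ys.mean(),len(xs))
    R=cv2.Rodrigues(p["rvec"])[0]
    # candidates of bar direction: fit top of mask band projected to z=.131
    for d in m:
        ys,xs=np.nonzero(d["pixels"]); pts=cv2.undistortPoints(np.c_[xs,ys].astype(float)[:,None],p["K"],None)[:,0]
        r=(R.T@np.c_[pts,np.ones(len(pts))].T).T; C=-R.T@np.ravel(p["tvec"])
        P=C+r*((.127-C[2])/r[:,2])[:,None]
        (cx,cy),(w,h),a=cv2.minAreaRect((P[:,:2]*1000).astype(np.float32)); print("  rect",cx,cy,w,h,a)
```

```text
home_well [([0.464, -0.009, 0.0646], 0.87)]
home_button_top [([0.4666, -0.0053, 0.0487], 0.7)]
square_button_top [([0.526, -0.0205, 0.0459], 0.75)]
10.5 [ 0.4199165  -0.04707378  0.31137522] [-3.14140213e+00 -1.39931581e-04  1.36528034e+00]
scene 0.89 156.03542234332426 327.1389645776567 367
scene 0.87 185.95969773299748 253.12846347607052 397
scene 0.68 148.14331210191082 221.71656050955414 314
  rect 569.9063110351562 -520.7015380859375 31.55042839050293 110.97035217285156 49.22926330566406
  rect 481.2044372558594 -327.00286865234375 83.94918060302734 107.05348205566406 7.968789577484131
  rect 315.094482421875 -325.8800354003906 57.054779052734375 133.71743774414062 40.62207794189453
side 0.95 163.69851380042462 230.85774946921444 471
side 0.57 144.3030303030303 201.4878787878788 330
side 0.57 108.2133891213389 286.9958158995816 478
  rect 491.00030517578125 -349.0612487792969 102.14399719238281 144.57554626464844 42.70212936401367
  rect 344.6846618652344 -328.9869384765625 78.7784194946289 175.0349578857422 53.075889587402344
  rect 600.93408203125 -525.9024047851562 54.577247619628906 150.89813232421875 62.415313720703125
```

View pics/w4.png

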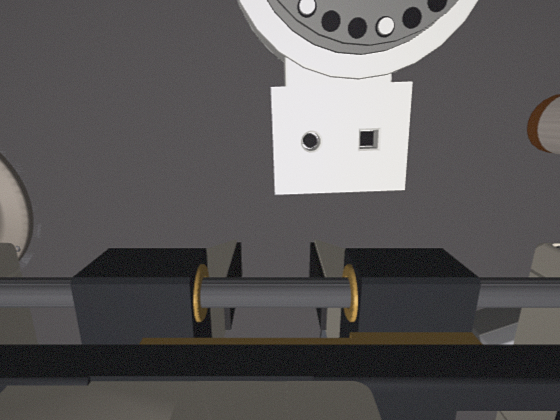

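The round well is at (310,140) and the square one at (368,139). I'll compute the well positions and the bar direction.

```bash
cat >> h.py <<'E'
def back(p,uv,z):
    uv=np.atleast_2d(uv).astype(float)
    R=cv2.Rodrigues(np.array(p["rvec"],float))[0]; C=-R.T@np.ravel(p["tvec"])
    r=(R.T@np.c_[cv2.undistortPoints(uv[:,None],p["K"],None)[:,0],np.ones(len(uv))].T).T
    return C+r*((z-C[2])/r[:,2])[:,None]
E
python3 - <<'E'
from h import *
p=dict(np.load("w4.npz")); g=cv2.cvtColor(p["pixels"],cv2.COLOR_BGR2GRAY)
roi=g[95:185,282:400]; m=(roi<215).astype(np.uint8)
n,l,st,c=cv2.connectedComponentsWithStats(m)
for i in range(1,n):
    if st[i,4]>100:
        x,y,w,h=st[i,:4]; uv=[x+w/2-.5+282,y+h/2-.5+95]; print(st[i],uv,back(p,uv,.06))
p=read_camera("scene"); g=cv2.cvtColor(p["pixels"],cv2.COLOR_BGR2GRAY)
np.savez("s.npz",**{k:p[k] for k in("pixels","K","rvec","tvec")})
print(back(p,[(168,259),(206,243)],.127))
crop=cv2.resize(p["pixels"][220:310,140:250],None,fx=6,fy=6,interpolation=cv2.INTER_CUBIC); cv2.imwrite("pics/rackc.png",crop)
E
```

```text
[ 76  33  22  23 435] [np.float64(368.5), np.float64(139.0)] [[ 0.52582861 -0.02119993  0.06      ]]
[ 19  36  20  22 323] [np.float64(310.5), np.float64(141.5)] [[ 0.46634898 -0.01121305  0.06      ]]
[[ 0.45450651 -0.37712691  0.127     ]
 [ 0.49210306 -0.27896378  0.127     ]]
```

View pics/rackc.png

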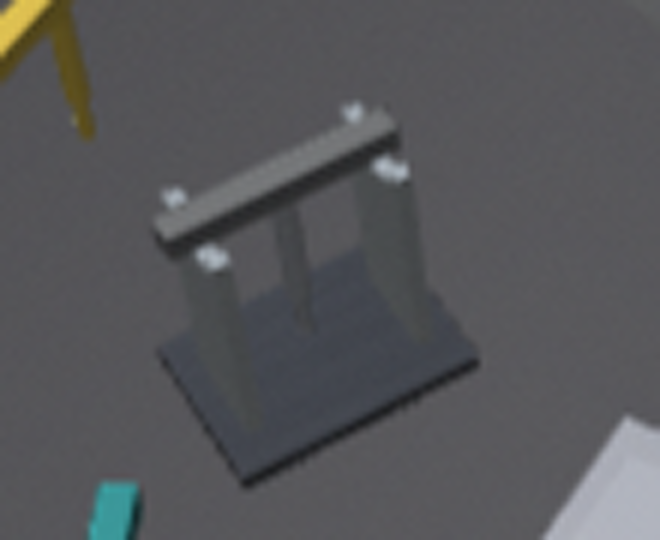

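The grey bar lies across the rails, with its top face from crop (164,231) to (387,122) between four light lips.

Run:
```python
from h import *
p=dict(np.load("s.npz"))
B=back(p,[(167.4,258.4),(204.4,240.2)],.131); d=B[1]-B[0]
a=np.degrees(np.arctan2(d[1],d[0])); print(B,B.mean(0),np.linalg.norm(d),a)
# lips midpoints, z=.125 top
L=back(p,[(140+174/6,220+196/6),(140+212/6,220+256/6),(140+352/6,220+110/6),(140+391/6,220+168/6)],.125); print(L,L.mean(0))
for t in ([.44,-.23,.31],[.43,-.46,.31]): print(rel(t,a))
```

```text
[[ 0.45481527 -0.37863131  0.131     ]
 [ 0.48475283 -0.27682731  0.131     ]] [ 0.46978405 -0.32772931  0.131     ] 0.10611461565606843 73.61294194486106
[[ 0.43939614 -0.36025296  0.125     ]
 [ 0.47634625 -0.37296523  0.125     ]
 [ 0.46396058 -0.27786344  0.125     ]
 [ 0.50111087 -0.2916267   0.125     ]] [ 0.47020346 -0.32567708  0.125     ]
([-174.0, 57.3, 1.5], [-0.0, 0.0, 4.5])
([-401.2, 94.8, 1.5], [-0.0, 0.0, 4.5])
```

{"method": "arm_command", "body": {
  "series": [
    {"x": -401,"y": 95,"z": 1,"rx": 0,"ry": 0,"rz": 4.5},
    {"x": -401,"y": 95,"z": 1,"rx": 0,"ry": 0,"rz": 4.5},
    {"x": -401,"y": 95,"z": 1,"rx": 0,"ry": 0,"rz": 4.5},
    {"x": -401,"y": 95,"z": 1,"rx": 0,"ry": 0,"rz": 4.5},
    {"x": -401,"y": 95,"z": 1,"rx": 0,"ry": 0,"rz": 4.5},
    {"x": -401,"y": 95,"z": 1,"rx": 0,"ry": 0,"rz": 4.5},
    {"x": -401,"y": 95,"z": 1,"rx": 0,"ry": 0,"rz": 4.5},
    {"x": -401,"y": 95,"z": 1,"rx": 0,"ry": 0,"rz": 4.5},
    {"x": -401,"y": 95,"z": 1,"rx": 0,"ry": 0,"rz": 4.5},
    {"x": -401,"y": 95,"z": 1,"rx": 0,"ry": 0,"rz": 4.5},
    {"x": -401,"y": 95,"z": 1,"rx": 0,"ry": 0,"rz": 4.5}
  ],
  "hand": 70
}}

```text
time: 11.85
tool_pos: [0.4299, -0.4592, 0.3102]
tool_rot: [-3.141, -0.001, 1.285]
contact_force: [0.5, 0.3, -0.1]
opening: 0.07
grip_force: 0.0
```

Run:
```python
from h import *
s=observe(); print(s["time"],s["tool_pos"],s["tool_rot"],s["opening"])
p=read_camera("wrist"); cv2.imwrite("pics/w5.png",p["pixels"])
np.savez("w5.npz",**{k:p[k] for k in("pixels","K","rvec","tvec")})
for q in ["stylus","rack_seat","stylus_tip"]:
    print(q,[(np.round(d["point"],4).tolist(),round(d["confidence"],2)) for d in mark_of(p,q)][:3])
```

```text
11.85 [ 0.42990861 -0.45923346  0.31019976] [-3.14085933e+00 -1.11459295e-03  1.28469864e+00] 0.0700249408525262
stylus [([0.5479, -0.5138, 0.105], 0.68), ([0.4635, -0.3263, 0.1262], 0.63), ([0.2769, -0.2984, 0.1015], 0.56)]
rack_seat [([0.4696, -0.3287, 0.126], 0.75)]
stylus_tip []
```

View pics/w5.png

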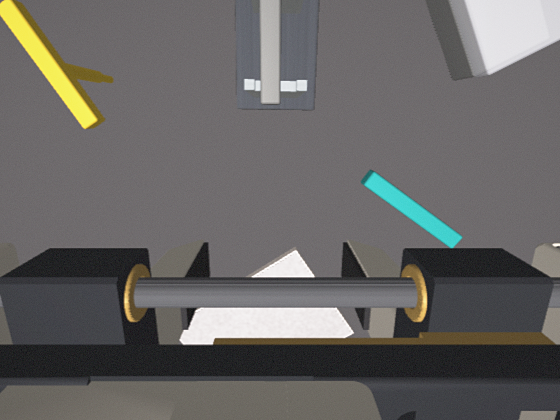

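The bar runs from (270,102) to the top edge, slightly left of centre between the lips (244–256 and 297–307, row 85). I'll fit its centreline.

Run:
```python
from h import *
p=dict(np.load("w5.npz")); g=cv2.cvtColor(p["pixels"],cv2.COLOR_BGR2GRAY).astype(int)
print(g[40,240:310:2].tolist()); print(g[85,240:312].tolist()); print(g[90:115,270].tolist())
m=[]
for y in range(0,100,5):
    if 76<y<92: continue
    xs=np.nonzero((g[y,250:295]>125))[0]+250; m.append(((xs.min()+xs.max())/2,y,xs.max()-xs.min()))
print(m[::4]); m=np.array(m)
P=back(p,m[:,:2],.131); v=cv2.fitLine(P[:,:2].astype(np.float32),cv2.DIST_HUBER,0,.01,.01).ravel(); print(v,np.degrees(np.arctan2(v[1],v[0]))%180)
print("end",back(p,[(270,103.5)],.131))
L=back(p,[(250,85),(302,85)],.125); print("lips mid",L,L.mean(0))
```

```text
[106, 104, 106, 103, 105, 104, 102, 105, 106, 103, 133, 185, 186, 185, 184, 184, 183, 182, 180, 172, 107, 101, 104, 104, 107, 104, 102, 101, 105, 102, 102, 102, 103, 101, 102]
[109, 105, 102, 117, 184, 234, 229, 228, 226, 229, 228, 228, 230, 220, 192, 194, 230, 231, 230, 224, 184, 160, 183, 194, 193, 191, 191, 189, 190, 190, 186, 186, 189, 187, 187, 186, 186, 184, 171, 126, 163, 230, 232, 229, 227, 230, 230, 228, 227, 231, 229, 228, 228, 228, 227, 215, 192, 214, 227, 226, 225, 227, 225, 226, 227, 229, 218, 131, 102, 105, 105, 105]
[189, 188, 192, 188, 190, 189, 192, 188, 189, 192, 193, 193, 176, 140, 77, 102, 108, 108, 97, 84, 109, 110, 111, 108, 110]
[(np.float64(269.5), 0, np.int64(19)), (np.float64(269.5), 20, np.int64(19)), (np.float64(269.5), 40, np.int64(19)), (np.float64(269.5), 60, np.int64(19)), (np.float64(270.0), 95, np.int64(18))]
[ 0.28755054  0.95776546  0.46463323 -0.32958502] 73.28863
end [[ 0.44972535 -0.38062979  0.131     ]]
lips mid [[ 0.43832901 -0.36224837  0.125     ]
 [ 0.47849734 -0.37409978  0.125     ]] [ 0.45841318 -0.36817407  0.125     ]
```

Run:
```python
from h import *
print(observe()["tool_pos"],observe()["tool_rot"]); print(rel([.4658,-.327,.170],73.3))
```

```text
[ 0.43029554 -0.45884779  0.31123169] [3.14102853e+00 2.76026069e-04 1.28610651e+00]
([136.6, -3.0, 141.2], [0.0, 0.0, 0.4])
```

{"method": "arm_command", "body": {
  "series": [
    {"x": 136.5,"y": -3,"z": 40,"rx": 0,"ry": 0,"rz": 0.4},
    {"x": 136.5,"y": -3,"z": 40,"rx": 0,"ry": 0,"rz": 0.4},
    {"x": 136.5,"y": -3,"z": 40,"rx": 0,"ry": 0,"rz": 0.4},
    {"x": 136.5,"y": -3,"z": 40,"rx": 0,"ry": 0,"rz": 0.4},
    {"x": 136.5,"y": -3,"z": 70,"rx": 0,"ry": 0,"rz": 0.4},
    {"x": 136.5,"y": -3,"z": 100,"rx": 0,"ry": 0,"rz": 0.4},
    {"x": 136.5,"y": -3,"z": 125,"rx": 0,"ry": 0,"rz": 0.4},
    {"x": 136.5,"y": -3,"z": 141,"rx": 0,"ry": 0,"rz": 0.4},
    {"x": 136.5,"y": -3,"z": 141,"rx": 0,"ry": 0,"rz": 0.4},
    {"x": 136.5,"y": -3,"z": 141,"rx": 0,"ry": 0,"rz": 0.4}
  ]
}}

```text
time: 13.05
tool_pos: [0.4657, -0.3287, 0.1704]
tool_rot: [3.141, 0.001, 1.278]
contact_force: [0.1, -1.2, 0.3]
opening: 0.0701
grip_force: 0.0
```

{"method": "arm_command", "body": {
  "series": [
    {"x": 0,"y": 0,"z": 0,"rx": 0,"ry": 0,"rz": 0},
    {"x": 0,"y": 0,"z": 0,"rx": 0,"ry": 0,"rz": 0},
    {"x": 0,"y": 0,"z": 0,"rx": 0,"ry": 0,"rz": 0},
    {"x": 0,"y": 0,"z": 0,"rx": 0,"ry": 0,"rz": 0},
    {"x": 0,"y": 0,"z": 0,"rx": 0,"ry": 0,"rz": 0},
    {"x": 0,"y": 0,"z": 0,"rx": 0,"ry": 0,"rz": 0}
  ],
  "hand": 8,
  "squeeze": 45
}}

```text
time: 13.65
tool_pos: [0.4655, -0.3285, 0.1696]
tool_rot: [3.141, 0.0, 1.277]
contact_force: [0.2, 0.5, 0.2]
opening: 0.0263
grip_force: 0.0
```

{"method": "arm_command", "body": {
  "series": [
    {"x": 0,"y": 0,"z": 0,"rx": 0,"ry": 0,"rz": 0},
    {"x": 0,"y": 0,"z": 0,"rx": 0,"ry": 0,"rz": 0},
    {"x": 0,"y": 0,"z": 0,"rx": 0,"ry": 0,"rz": 0},
    {"x": 0,"y": 0,"z": 0,"rx": 0,"ry": 0,"rz": 0},
    {"x": 0,"y": 0,"z": 0,"rx": 0,"ry": 0,"rz": 0}
  ]
}}

```text
time: 14.15
tool_pos: [0.4654, -0.3285, 0.1695]
tool_rot: [-3.141, 0.0, 1.277]
contact_force: [-0.4, 0.1, 0.3]
opening: 0.0156
grip_force: 45.0
```

{"method": "arm_command", "body": {
  "series": [
    {"x": 0,"y": 0,"z": -15,"rx": 0,"ry": 0,"rz": 0},
    {"x": 0,"y": 0,"z": -45,"rx": 0,"ry": 0,"rz": 0},
    {"x": 0,"y": 0,"z": -85,"rx": 0,"ry": 0,"rz": 0},
    {"x": 0,"y": 0,"z": -125,"rx": 0,"ry": 0,"rz": 0},
    {"x": 0,"y": 0,"z": -150,"rx": 0,"ry": 0,"rz": 0},
    {"x": 0,"y": 0,"z": -150,"rx": 0,"ry": 0,"rz": 0},
    {"x": 0,"y": 0,"z": -150,"rx": 0,"ry": 0,"rz": 0}
  ]
}}

```text
time: 14.85
tool_pos: [0.4653, -0.3283, 0.3188]
tool_rot: [-3.141, -0.0, 1.277]
contact_force: [-0.3, 0.4, -1.6]
opening: 0.0158
grip_force: 45.0
```

Run:
```python
from h import *
s=observe(); print(s["time"],s["tool_pos"],s["tool_rot"],s["opening"],s["contact_force"])
for t in ([.4665,-.0112,.32],[.4665,-.0112,.235]): print(rel(t,73.3))
```

```text
14.85 [ 0.46530093 -0.32832263  0.31875944] [-3.14116760e+00 -1.82148125e-04  1.27742252e+00] 0.01582596221482059 [-0.29788842  0.40013704 -1.5713174 ]
([303.9, -90.6, -1.1], [-0.0, -0.0, -0.1])
([303.9, -90.5, 83.9], [-0.0, -0.0, -0.1])
```

{"method": "arm_command", "body": {
  "series": [
    {"x": 40,"y": -12,"z": 0,"rx": 0,"ry": 0,"rz": 0},
    {"x": 80,"y": -24,"z": 0,"rx": 0,"ry": 0,"rz": 0},
    {"x": 120,"y": -36,"z": 0,"rx": 0,"ry": 0,"rz": 0},
    {"x": 160,"y": -48,"z": 0,"rx": 0,"ry": 0,"rz": 0},
    {"x": 200,"y": -60,"z": 0,"rx": 0,"ry": 0,"rz": 0},
    {"x": 240,"y": -71,"z": 0,"rx": 0,"ry": 0,"rz": 0},
    {"x": 275,"y": -82,"z": 0,"rx": 0,"ry": 0,"rz": 0},
    {"x": 304,"y": -90.5,"z": 30,"rx": 0,"ry": 0,"rz": 0},
    {"x": 304,"y": -90.5,"z": 60,"rx": 0,"ry": 0,"rz": 0},
    {"x": 304,"y": -90.5,"z": 80,"rx": 0,"ry": 0,"rz": 0},
    {"x": 304,"y": -90.5,"z": 90,"rx": 0,"ry": 0,"rz": 0},
    {"x": 304,"y": -90.5,"z": 90,"rx": 0,"ry": 0,"rz": 0},
    {"x": 304,"y": -90.5,"z": 90,"rx": 0,"ry": 0,"rz": 0}
  ]
}}

```text
time: 16.15
tool_pos: [0.4669, -0.0116, 0.2295]
tool_rot: [-3.141, 0.0, 1.277]
contact_force: [-0.5, -0.5, -0.9]
opening: 0.0159
grip_force: 45.0
```

Run:
```python
from h import *
for c in("scene","side"):
    p=read_camera(c); cv2.imwrite(f"pics/{c}6.png",p["pixels"]); np.savez(f"{c}6.npz",**{k:p[k] for k in("pixels","K","rvec","tvec")})
    for q in ["stylus_tip","home_well"]:
        print(c,q,[(np.round(d["point"],4).tolist(),round(d["confidence"],2)) for d in mark_of(p,q)][:4])
    print(cv2.projectPoints(np.array([[.4665,-.0112,.06],[.4665,-.0112,.08]]),p["rvec"],p["tvec"],p["K"],None)[0].ravel())
a=cv2.imread("pics/scene6.png")[160:240,220:310]; b=cv2.imread("pics/side6.png")[160:240,230:320]
cv2.imwrite("pics/c6.png",np.hstack([cv2.resize(i,None,fx=4.4,fy=4.4,interpolation=cv2.INTER_CUBIC) for i in(a,b)]))
s=observe(); print(s["time"],s["tool_pos"],s["tool_rot"])
```

```text
scene stylus_tip [([0.2784, -0.2953, -0.0004], 0.67), ([0.4685, -0.0091, 0.0829], 0.66), ([0.552, -0.513, -0.0006], 0.57)]
scene home_well [([0.4597, -0.0118, 0.0601], 0.77)]
[262.67114679 202.58870659 262.6242414  197.82942934]
side stylus_tip [([0.2823, -0.2941, -0.0036], 0.95), ([0.4695, -0.0105, 0.0883], 0.74), ([0.5496, -0.5167, 0.0008], 0.72)]
side home_well [([0.4649, -0.0072, 0.0552], 0.76)]
[264.23789812 206.90587803 264.13817329 201.18736763]
16.45 [ 0.46699075 -0.01150255  0.23008357] [ 3.14023440e+00 -6.89083751e-05  1.27718201e+00]
```

View pics/c6.png

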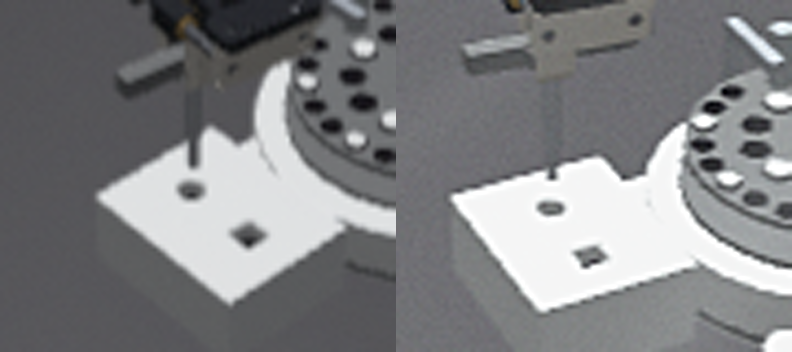

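In the scene crop the tip (194,163) sits just right of directly above the well (191,189). In the side crop, tip (551,177) lines up with well (551,207). I'll turn that into an offset.

Run:
```python
from h import *
J=[]
for c in("scene","side"):
    p=dict(np.load(f"{c}6.npz")); P=np.array([[.4665,-.0112,.07],[.4765,-.0112,.07],[.4665,-.0012,.07]])
    u=cv2.projectPoints(P,p["rvec"],p["tvec"],p["K"],None)[0][:,0,0]; J.append([(u[1]-u[0])/10,(u[2]-u[0])/10])
    g=cv2.cvtColor(p["pixels"],cv2.COLOR_BGR2GRAY)
    print(c); 
    r=(range(188,208),slice(252,274)) if c=="scene" else (range(188,214),slice(254,276))
    for y in r[0]: print(y,g[y,r[1]].tolist())
print(J)
```

```text
scene
188 [85, 83, 84, 84, 84, 84, 84, 85, 85, 82, 71, 72, 71, 72, 92, 120, 115, 85, 82, 84, 84, 84]
189 [86, 85, 85, 85, 84, 84, 85, 85, 85, 82, 71, 70, 71, 80, 135, 190, 183, 134, 99, 84, 85, 85]
190 [85, 85, 86, 85, 85, 84, 85, 85, 84, 82, 70, 72, 72, 105, 197, 224, 222, 203, 168, 115, 85, 85]
191 [85, 85, 85, 85, 85, 85, 85, 84, 84, 86, 90, 73, 79, 139, 225, 225, 225, 225, 221, 182, 134, 85]
192 [85, 85, 85, 85, 85, 85, 85, 83, 91, 127, 144, 72, 88, 162, 225, 225, 224, 224, 225, 223, 198, 136]
193 [85, 85, 84, 85, 84, 87, 92, 130, 169, 190, 179, 70, 88, 162, 225, 224, 224, 224, 224, 225, 223, 204]
194 [85, 85, 85, 84, 92, 130, 169, 198, 224, 222, 180, 70, 88, 163, 224, 224, 225, 224, 225, 224, 225, 224]
195 [86, 86, 85, 93, 136, 198, 225, 225, 225, 221, 179, 70, 89, 162, 224, 225, 224, 224, 224, 225, 225, 224]
196 [85, 93, 130, 169, 197, 225, 225, 225, 225, 221, 179, 72, 89, 163, 224, 225, 225, 224, 224, 225, 224, 224]
197 [130, 169, 198, 224, 225, 225, 224, 225, 224, 223, 194, 89, 107, 177, 225, 224, 224, 224, 225, 224, 225, 224]
198 [198, 225, 225, 225, 224, 225, 225, 225, 225,
[... 3496 characters left out ...]
246, 245, 245, 245, 245, 246, 248, 254, 255, 232, 253, 255, 255, 252, 247, 246, 246, 245, 245, 245, 245]
210 [245, 245, 245, 245, 245, 245, 245, 246, 247, 249, 251, 251, 249, 248, 246, 246, 245, 246, 245, 245, 245, 245]
211 [245, 245, 245, 245, 245, 245, 245, 245, 245, 246, 246, 246, 245, 245, 245, 245, 245, 245, 245, 245, 245, 245]
212 [245, 245, 245, 245, 245, 245, 245, 245, 246, 245, 245, 245, 245, 245, 245, 245, 245, 245, 246, 245, 245, 245]
213 [245, 245, 245, 245, 245, 245, 245, 245, 245, 245, 245, 245, 245, 245, 245, 245, 245, 245, 245, 246, 246, 246]
[[np.float64(0.2540884912579429), np.float64(0.20287127157075702)], [np.float64(0.20017727395723456), np.float64(0.28252853431470726)]]
```

Both estimates (networks, pixels) put the tip about 1.5 mm too far in +x. I'll correct that while descending gently.

{"method": "arm_command", "body": {
  "series": [
    {"x": 0,"y": -1.5,"z": 10,"rx": 0,"ry": 0,"rz": 0},
    {"x": 0,"y": -1.5,"z": 18,"rx": 0,"ry": 0,"rz": 0},
    {"x": 0,"y": -1.5,"z": 22,"rx": 0,"ry": 0,"rz": 0},
    {"x": 0,"y": -1.5,"z": 25,"rx": 0,"ry": 0,"rz": 0},
    {"x": 0,"y": -1.5,"z": 28,"rx": 0,"ry": 0,"rz": 0},
    {"x": 0,"y": -1.5,"z": 31,"rx": 0,"ry": 0,"rz": 0},
    {"x": 0,"y": -1.5,"z": 31,"rx": 0,"ry": 0,"rz": 0},
    {"x": 0,"y": -1.5,"z": 31,"rx": 0,"ry": 0,"rz": 0}
  ]
}}

```text
time: 17.25
tool_pos: [0.4654, -0.0109, 0.1985]
tool_rot: [3.141, 0.0, 1.277]
contact_force: [-0.3, -0.0, -1.3]
opening: 0.016
grip_force: 45.0
```

The tip is 8 mm inside the well without contact, so I'll press in fine steps.

{"method": "arm_command", "body": {
  "series": [
    {"x": 0,"y": 0,"z": 2,"rx": 0,"ry": 0,"rz": 0},
    {"x": 0,"y": 0,"z": 4,"rx": 0,"ry": 0,"rz": 0},
    {"x": 0,"y": 0,"z": 5,"rx": 0,"ry": 0,"rz": 0},
    {"x": 0,"y": 0,"z": 6,"rx": 0,"ry": 0,"rz": 0},
    {"x": 0,"y": 0,"z": 6,"rx": 0,"ry": 0,"rz": 0}
  ]
}}

```text
time: 17.75
tool_pos: [0.4654, -0.0109, 0.1926]
tool_rot: [3.141, 0.0, 1.277]
contact_force: [0.0, -0.1, 1.1]
opening: 0.0159
grip_force: 45.0
```

{"method": "arm_command", "body": {
  "series": [
    {"x": 0,"y": 0,"z": 1,"rx": 0,"ry": 0,"rz": 0},
    {"x": 0,"y": 0,"z": 2,"rx": 0,"ry": 0,"rz": 0},
    {"x": 0,"y": 0,"z": 3,"rx": 0,"ry": 0,"rz": 0},
    {"x": 0,"y": 0,"z": 3,"rx": 0,"ry": 0,"rz": 0},
    {"x": 0,"y": 0,"z": 3,"rx": 0,"ry": 0,"rz": 0}
  ]
}}

```text
time: 18.25
tool_pos: [0.4654, -0.0109, 0.1896]
tool_rot: [3.141, 0.0, 1.277]
contact_force: [0.0, -0.5, 3.5]
opening: 0.0155
grip_force: 45.0
```

{"method": "arm_command", "body": {
  "series": [
    {"x": 0,"y": 0,"z": 1,"rx": 0,"ry": 0,"rz": 0},
    {"x": 0,"y": 0,"z": 2,"rx": 0,"ry": 0,"rz": 0},
    {"x": 0,"y": 0,"z": 2.5,"rx": 0,"ry": 0,"rz": 0},
    {"x": 0,"y": 0,"z": 2.5,"rx": 0,"ry": 0,"rz": 0}
  ]
}}

```text
time: 18.65
tool_pos: [0.466, -0.011, 0.1889]
tool_rot: [3.139, -0.0, 1.278]
contact_force: [-3.2, 0.4, 19.0]
opening: 0.0154
grip_force: 45.0
```

Bottomed at about 20 N, so I'll hold.

{"method": "arm_command", "body": {
  "series": [
    {"x": 0,"y": 0,"z": 0,"rx": 0,"ry": 0,"rz": 0},
    {"x": 0,"y": 0,"z": 0,"rx": 0,"ry": 0,"rz": 0},
    {"x": 0,"y": 0,"z": 0,"rx": 0,"ry": 0,"rz": 0},
    {"x": 0,"y": 0,"z": 0,"rx": 0,"ry": 0,"rz": 0},
    {"x": 0,"y": 0,"z": 0,"rx": 0,"ry": 0,"rz": 0},
    {"x": 0,"y": 0,"z": 0,"rx": 0,"ry": 0,"rz": 0},
    {"x": 0,"y": 0,"z": 0,"rx": 0,"ry": 0,"rz": 0},
    {"x": 0,"y": 0,"z": 0,"rx": 0,"ry": 0,"rz": 0},
    {"x": 0,"y": 0,"z": 0,"rx": 0,"ry": 0,"rz": 0},
    {"x": 0,"y": 0,"z": 0,"rx": 0,"ry": 0,"rz": 0},
    {"x": 0,"y": 0,"z": 0,"rx": 0,"ry": 0,"rz": 0},
    {"x": 0,"y": 0,"z": 0,"rx": 0,"ry": 0,"rz": 0},
    {"x": 0,"y": 0,"z": 0,"rx": 0,"ry": 0,"rz": 0},
    {"x": 0,"y": 0,"z": 0,"rx": 0,"ry": 0,"rz": 0},
    {"x": 0,"y": 0,"z": 0,"rx": 0,"ry": 0,"rz": 0}
  ]
}}

```text
time: 20.15
tool_pos: [0.466, -0.011, 0.1889]
tool_rot: [3.139, -0.0, 1.277]
contact_force: [-3.5, 1.3, 19.3]
opening: 0.0157
grip_force: 45.0
```

{"method": "arm_command", "body": {
  "series": [
    {"x": 0,"y": 0,"z": -5,"rx": 0,"ry": 0,"rz": 0},
    {"x": 0,"y": 0,"z": -15,"rx": 0,"ry": 0,"rz": 0},
    {"x": 0,"y": 0,"z": -30,"rx": 0,"ry": 0,"rz": 0},
    {"x": 0,"y": 0,"z": -60,"rx": 0,"ry": 0,"rz": 0},
    {"x": 0,"y": 0,"z": -100,"rx": 0,"ry": 0,"rz": 0},
    {"x": 0,"y": 0,"z": -132,"rx": 0,"ry": 0,"rz": 0},
    {"x": 0,"y": 0,"z": -132,"rx": 0,"ry": 0,"rz": 0},
    {"x": 0,"y": 0,"z": -132,"rx": 0,"ry": 0,"rz": 0}
  ]
}}

```text
time: 20.95
tool_pos: [0.4651, -0.0108, 0.3189]
tool_rot: [3.142, 0.0, 1.277]
contact_force: [-0.8, -0.2, -2.7]
opening: 0.0154
grip_force: 45.0
```

Run:
```python
from h import *
s=observe(); print(s["time"],s["tool_pos"],s["tool_rot"],s["opening"],s["contact_force"])
print(rel([.468,-.3278,.32],73.3))
```

```text
20.95 [ 0.4650549  -0.01083878  0.31886921] [3.14152463e+00 7.41376908e-05 1.27745179e+00] 0.015365659100974682 [-0.8246873  -0.21408034 -2.67261287]
([-302.6, 94.5, -1.1], [0.0, 0.0, -0.1])
```

{"method": "arm_command", "body": {
  "series": [
    {"x": -40,"y": 12.5,"z": 0,"rx": 0,"ry": 0,"rz": 0},
    {"x": -80,"y": 25,"z": 0,"rx": 0,"ry": 0,"rz": 0},
    {"x": -120,"y": 37.5,"z": 0,"rx": 0,"ry": 0,"rz": 0},
    {"x": -160,"y": 50,"z": 0,"rx": 0,"ry": 0,"rz": 0},
    {"x": -200,"y": 62.5,"z": 0,"rx": 0,"ry": 0,"rz": 0},
    {"x": -240,"y": 75,"z": 0,"rx": 0,"ry": 0,"rz": 0},
    {"x": -275,"y": 86,"z": 0,"rx": 0,"ry": 0,"rz": 0},
    {"x": -304,"y": 95,"z": 0,"rx": 0,"ry": 0,"rz": 0},
    {"x": -304,"y": 95,"z": 0,"rx": 0,"ry": 0,"rz": 0},
    {"x": -304,"y": 95,"z": 0,"rx": 0,"ry": 0,"rz": 0}
  ]
}}

```text
time: 21.95
tool_pos: [0.4677, -0.3293, 0.3166]
tool_rot: [-3.137, -0.002, 1.276]
contact_force: [1.2, 0.5, -1.8]
opening: 0.0152
grip_force: 45.0
```

Run:
```python
from h import *
s=observe(); print(s["time"],s["tool_pos"],s["tool_rot"])
a=read_camera("scene")["pixels"][200:300,140:240];b=read_camera("side")["pixels"][180:280,115:215]
cv2.imwrite("pics/c7.png",np.hstack([cv2.resize(i,None,fx=4,fy=4,interpolation=cv2.INTER_CUBIC) for i in(a,b)]))
print(rel([.468,-.329,.1705],73.3))
```

```text
21.95 [ 0.46767058 -0.32931957  0.31661874] [-3.13747940e+00 -2.29190671e-03  1.27605614e+00]
([-0.9, 0.4, 147.3], [-0.1, -0.1, -0.1])
```

View pics/c7.png

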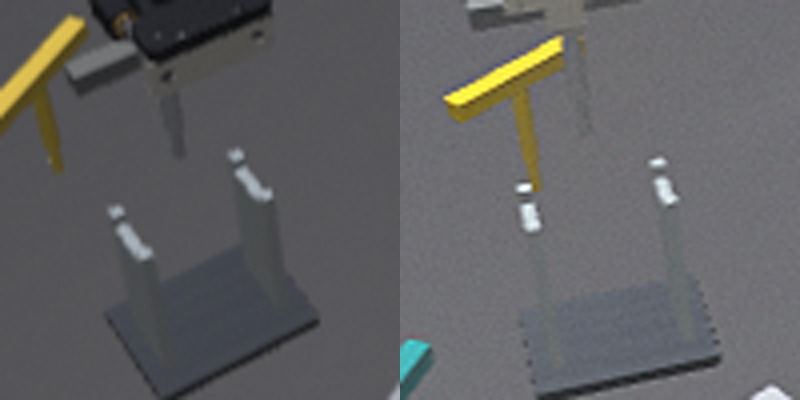

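The stylus hangs centred above the empty rails (scene crop 175,155 between 115,210 and 236,155). Lowering it now.

{"method": "arm_command", "body": {
  "series": [
    {"x": 0,"y": 0,"z": 40,"rx": 0,"ry": 0,"rz": 0},
    {"x": 0,"y": 0,"z": 75,"rx": 0,"ry": 0,"rz": 0},
    {"x": 0,"y": 0,"z": 105,"rx": 0,"ry": 0,"rz": 0},
    {"x": 0,"y": 0,"z": 125,"rx": 0,"ry": 0,"rz": 0},
    {"x": 0,"y": 0,"z": 137,"rx": 0,"ry": 0,"rz": 0},
    {"x": 0,"y": 0,"z": 144,"rx": 0,"ry": 0,"rz": 0},
    {"x": 0,"y": 0,"z": 147,"rx": 0,"ry": 0,"rz": 0},
    {"x": 0,"y": 0,"z": 147,"rx": 0,"ry": 0,"rz": 0},
    {"x": 0,"y": 0,"z": 147,"rx": 0,"ry": 0,"rz": 0}
  ]
}}

```text
time: 22.95
tool_pos: [0.4687, -0.3297, 0.173]
tool_rot: [3.14, 0.001, 1.277]
contact_force: [0.6, -0.1, -1.1]
opening: 0.016
grip_force: 45.0
```

{"method": "arm_command", "body": {
  "series": [
    {"x": 0,"y": 0,"z": 1,"rx": 0,"ry": 0,"rz": 0},
    {"x": 0,"y": 0,"z": 2,"rx": 0,"ry": 0,"rz": 0},
    {"x": 0,"y": 0,"z": 3,"rx": 0,"ry": 0,"rz": 0},
    {"x": 0,"y": 0,"z": 3,"rx": 0,"ry": 0,"rz": 0}
  ]
}}

```text
time: 23.35
tool_pos: [0.4684, -0.3295, 0.1695]
tool_rot: [3.141, 0.0, 1.277]
contact_force: [-1.1, 1.6, 2.4]
opening: 0.0157
grip_force: 45.0
```

Seated, so I'll release.

{"method": "arm_command", "body": {
  "series": [
    {"x": 0,"y": 0,"z": 0,"rx": 0,"ry": 0,"rz": 0},
    {"x": 0,"y": 0,"z": 0,"rx": 0,"ry": 0,"rz": 0},
    {"x": 0,"y": 0,"z": 0,"rx": 0,"ry": 0,"rz": 0},
    {"x": 0,"y": 0,"z": 0,"rx": 0,"ry": 0,"rz": 0},
    {"x": 0,"y": 0,"z": 0,"rx": 0,"ry": 0,"rz": 0},
    {"x": 0,"y": 0,"z": 0,"rx": 0,"ry": 0,"rz": 0},
    {"x": 0,"y": 0,"z": 0,"rx": 0,"ry": 0,"rz": 0}
  ],
  "hand": 60
}}

```text
time: 24.05
tool_pos: [0.4683, -0.3294, 0.169]
tool_rot: [3.142, 0.0, 1.277]
contact_force: [0.5, 0.7, -0.9]
opening: 0.0596
grip_force: 0.0
```

{"method": "arm_command", "body": {
  "series": [
    {"x": 0,"y": 0,"z": -10,"rx": 0,"ry": 0,"rz": 0},
    {"x": 0,"y": 0,"z": -30,"rx": 0,"ry": 0,"rz": 0},
    {"x": 0,"y": 0,"z": -70,"rx": 0,"ry": 0,"rz": 0},
    {"x": 0,"y": 0,"z": -110,"rx": 0,"ry": 0,"rz": 0},
    {"x": 0,"y": 0,"z": -150,"rx": 0,"ry": 0,"rz": 0},
    {"x": -60,"y": 0,"z": -150,"rx": 0,"ry": 0,"rz": 0},
    {"x": -120,"y": 0,"z": -150,"rx": 0,"ry": 0,"rz": 0},
    {"x": -120,"y": 0,"z": -150,"rx": 0,"ry": 0,"rz": 0},
    {"x": -120,"y": 0,"z": -150,"rx": 0,"ry": 0,"rz": 0}
  ]
}}

```text
time: 24.95
tool_pos: [0.4322, -0.4469, 0.3192]
tool_rot: [3.141, 0.001, 1.274]
contact_force: [0.3, 0.3, -0.4]
opening: 0.0598
grip_force: 0.0
```

Run:
```python
from h import *
s=observe(); print(s["time"],s["tool_pos"],s["contact_force"],s["opening"])
P=read_camera("scene"); a=P["pixels"][200:300,140:240]; t=P["pixels"][130:230,250:350]
b=read_camera("wrist")["pixels"][:140,190:330]
r=lambda i:cv2.resize(i,(260,260),interpolation=cv2.INTER_CUBIC)
cv2.imwrite("pics/c8.png",np.hstack([r(a),r(b),r(t)]))
```

```text
24.95 [ 0.4321559  -0.44689054  0.31917823] [ 0.27776168  0.34772423 -0.40232743] 0.05981700537351372
```

View pics/c8.png

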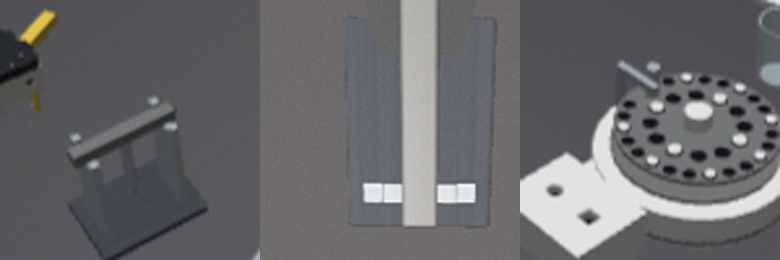

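The stylus hangs centred between the lips (wrist bar at 420,110, lips at 383 and 457), and the post still rests against the stop arm (653,68). Handing in.

```bash
python3 -c "
from cell import *
print(hand_in())"
```

```text
the job is handed in; nothing more can be done
None
```

I handed the job in at about 25 s with all three steps done in order: the turntable is home against the stop arm, the round-well button was pressed to its stop and held for about 1.5 s, and the stylus is hanging back across both rack rails.

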